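Get the bench level out from among the oil and spray containers

TASK

The green bench level lies in the grey steel tray, hemmed in by a red spray can, a yellow oil bottle and a blue solvent tin. First stand all three containers upright on the black rubber mat, then fetch the level and set it down gently, right way up, in the middle of the granite plate and in line with the plate's long side; then put the containers back upright in the tray, each centred on the mark of its own colour. Do not knock a container over, and leave the dial gauge on the plate where it stands.

Things in the scene. Friction and masses are not known exactly. Their poses are not given: they have to be found in the camera images.
- spray_can: Red spray can, round, 52 mm diameter, with a full-width red cap. Origin: centre of its underside, z up. 140 mm high; it starts upright on its own colour's mark in the tray (mark centre within 5 mm).
- oil_bottle: Yellow plastic oil bottle with a black spout, round, 52 mm diameter up to 122 mm, narrow neck (24 mm) above that. Origin: centre of its underside, z up. 140 mm high; it starts upright on its own colour's mark in the tray (mark centre within 5 mm).
- solvent_tin: Blue rectangular solvent tin, 46 mm along its x, 62 mm along its y, body 126 mm high, with a white screw cap up to 140 mm, off centre to -y. It starts with its axes along those of its mark within 4 degrees. Origin: centre of its underside, z up. 140 mm high; it starts upright on its own colour's mark in the tray (mark centre within 5 mm).
- level: Green machinist's level, yellow-green vial on top: a bar 150 mm long (x), 36 wide (y), 38 high, 0.55 to 0.9 kg. Origin: centre of its underside, z up. Starts on the tray floor along the tray's y, hemmed in by the containers, two in front and one behind, 4 to 20 mm off. Once they are gone, over 60 mm are free before and behind it. A grease tin, 38 wide, 30 high, stands past its +y end.
- mark_red: Red vinyl place mark flat on the tray floor, 70 by 66 mm (x, y), where the red container belongs; its rim shows around the container. Origin: its centre, 3 mm above the bench. Axes those of the tray. Two marks lie side by side in front, 68 mm apart, the third behind, 110 mm farther (+x), colours in any order. Tray walls: front 12 mm, sides 25, back 50 mm high.
- mark_yellow: Yellow vinyl place mark flat on the tray floor, 70 by 66 mm (x, y), where the yellow container belongs; its rim shows around the container. Origin: its centre, 3 mm above the bench. Axes those of the tray. Two marks lie side by side in front, 68 mm apart, the third behind, 110 mm farther (+x), colours in any order. Tray walls: front 12 mm, sides 25, back 50 mm high.
- mark_blue: Blue vinyl place mark flat on the tray floor, 70 by 66 mm (x, y), where the blue container belongs; its rim shows around the container. Origin: its centre, 3 mm above the bench. Axes those of the tray. Two marks lie side by side in front, 68 mm apart, the third behind, 110 mm farther (+x), colours in any order. Tray walls: front 12 mm, sides 25, back 50 mm high.
- plate: Granite surface plate, grey, fixed: 250 mm along its x, 160 mm along its y, its top 60 mm above the bench. Origin: centre of its underside, z up. x is its long side.
- gauge: Dial gauge on a magnetic stand, loose, standing on the plate's far corner (about +97, +55 mm in the plate's frame): base 40 by 36 mm, 120 mm high, its dial turned outward to +x. Origin: centre of its underside. Not to be moved.
- mat: Black ribbed rubber mat, fixed: 150 mm along its x, 230 mm along its y, 4 mm thick. Origin: centre of its underside, z up. A white ring (a roll of tape), 48 mm wide and 18 mm high, lies loose in its far right corner, about +45, -84 mm in the mat's frame; the rest is free.
Things that resemble listed ones, but are neither listed nor needed, are in the scene too. Several things have the shape of the level; the one meant has the colours described above. There is more than one size of the solvent_tin; the job needs the smaller.

How it is judged:
By the outcome, as a careful person would: the job done as asked, in the order asked, and still so for the second after the job is handed in, with the robot touching nothing.
It also fails if it takes over 147 s, if anything falls off the work surface, if the arm or the gripper's body presses on something with over 40 N, if the wrist force passes 120 N, or if a joint passes its speed limit or range.

ROBOT

A 6-joint arm with a two-finger parallel gripper is mounted at the origin on the work surface. World frame = base frame: x ahead of the robot, y to its left, z up, the work surface at z = 0. Lengths are in mm, angles in rad, forces in N, time in s.
With the tool pointing down it reaches from about 350 to 775 mm from the base axis. Payload 7.3 kg.
Tool frame: the origin (TCP) lies midway between the tips of the shut fingers; the grasp point (between the pads) lies 19 mm behind it; z points along the fingers, y is the line along which they close (so a half turn about z gives the same grasp; the last joint's range is limited). The gripper opens to 92 mm and grips with 3 to 60 N. Pads are 19 mm wide; open, the fingers measure 130 mm over their backs; the gripper's body (75 mm by 190 mm) begins 47 mm behind the grasp point.
Start: joints at [-1.389, 0.342, 1.524, -0, 1.275, -0.146], TCP at [169.052, -497.058, 226.741] pointing down, gripper open.
Joint ranges: [-2.53, 2.53], [-0.77, 2.02], [0.04, 2.7], [-1, 4.14], [0.28, 2.66], [-3.11, 3.11]. Speed limits (rad/s): [2.57, 2.57, 3.14, 3.14, 3.14, 3.14].

INTERFACE

Orientations are given as [roll, pitch, yaw] about the fixed x, y, z axes, in that order (R = Rz(yaw) Ry(pitch) Rx(roll)).
In Python, from plant import * gives the robot as it stands.
- The arm moves only by the tool step_arm, never from a script. Its argument "deltas" is one flat list of numbers, 5 for each row, row after row: the shift along the world's x, y, z in mm, then the turn about the world's z in degrees, then the finger opening in mm, from 0 to 91.8. In form: [tx, ty, tz, turn, gripper, tx, ty, tz, turn, gripper, ...]. A call has exactly 10 rows; each row shifts and turns the commanded pose from where the row before left it; what a row does not reach is not made up. A row lasts 1/8 s, in which the tool goes at most 62.5 mm and 10.7 degrees, less where a joint would pass 70% of its speed; a pose out of reach is approached as far as the arm can. A call is refused whole if a number of a shift passes 62.5 or a number of a turn 10.7, either way. A call with a gripper value outside its range is refused whole. The fingers move at their own pace and stop on an object; the grip force is fixed at half the most. Time passes only in rows, so rows that do not move let the fingers close, or fill a call up. It gives the time, the measured TCP pose, the force, the opening and the grip force at its end, in the units of the state.
- get_obs(): the state, without advancing time (a new reading comes with each control period).
- capture(name): name is "scene" or "top"; returns the picture (384x512x3 uint8, red, green, blue); there is no depth.
- camera_params(name): a dict with "mtx" (3x3 intrinsics, pixels), "k1" (the pictures are not rectified: a ray, as slopes to the right and down, at radius r is drawn at 1 + k1 r^2 times it, then the intrinsics apply), "rvec" (rotation vector, rad) and "tvec" (3), from world to camera coordinates, as OpenCV has them. Camera axes: x right, y down, z forward; pixel columns grow to the right and rows downward; lengths in mm; the calibration is good to about 2 mm. A picture is of the moment at which its call begins. camera_params takes no time and is no camera call.
- close_job(): hands the job in; it is judged then, once.
The state is a dict: "time": time; "joint_positions": joint angles; "dq": joint speeds; "tau": joint torques, N m; "tool_pos": TCP position; "tcp_rot": TCP orientation; "contact_force": force on the tool from outside, world axes, zero at the start; "moment": the same for the moment, N m; "grip_width": finger opening in mm; "finger_force": force on a finger pad.
Only numpy, scipy, OpenCV 4.12 (cv2) and the standard library are available. Lean on these libraries where they do the work, as an engineer would, in place of code of your own. Each camera call takes 0.05 s, during which the arm holds its last target. There are 200 camera calls.

## Working session

There is one attempt and no reset: what is moved stays moved. The work goes in short steps, Python scripts to look and compute and a tool call to move; the robot and the scene stay as the last step left them, time stands still between calls to the robot, and variables do not carry over. Pictures are saved under pics/ and viewed, at most 14 in all, crops included, and the job is handed in when it is done.

Besides the shell and the picture viewer there is one more tool, called after "Emit:" as name(argument=value, ...), one argument or row to a line, values as JSON. step_arm: Moves the arm, as the interface text tells. Its arguments: {"type":"object","properties":{"deltas":{"type":"array","items":{"type":"number"}}},"required":["deltas"]}

```bash
mkdir -p pics; ls
cat > h.py <<'E'
from plant import *
import numpy as np, cv2
def ray(name,uv):
    p=camera_params(name);R=cv2.Rodrigues(np.array(p['rvec'],float))[0];t=np.array(p['tvec'],float).ravel()
    K=np.array(p['mtx'],float);uv=np.atleast_2d(np.array(uv,float))
    d=np.c_[(uv[:,0]-K[0,2])/K[0,0],(uv[:,1]-K[1,2])/K[1,1]];x=d.copy()
    for _ in range(30): x=d/(1+p['k1']*(x**2).sum(1,keepdims=True))
    return -R.T@t,np.c_[x,np.ones(len(x))]@R
def onz(name,uv,z):
    c,d=ray(name,uv); return c+d*((z-c[2])/d[:,2])[:,None]
def proj(name,P):
    p=camera_params(name);R=cv2.Rodrigues(np.array(p['rvec'],float))[0]
    X=np.atleast_2d(P)@R.T+np.array(p['tvec'],float).ravel();x=X[:,:2]/X[:,2:]
    x=x*(1+p['k1']*(x**2).sum(1,keepdims=True));K=np.array(p['mtx'],float)
    return np.c_[x[:,0]*K[0,0]+K[0,2],x[:,1]*K[1,1]+K[1,2]]
def snap(name,f):
    im=capture(name)[:,:,::-1].copy();cv2.imwrite('pics/'+f,im);return im
E
python3 - <<'E'
from h import *
np.set_printoptions(precision=2,suppress=True)
a=snap('scene','s0.png');b=snap('top','t0.png')
for n in('scene','top'):print(n,ray(n,[[256,192]]),camera_params(n)['mtx'])
for f in 's0','t0':
    im=cv2.imread(f'pics/{f}.png');cv2.imwrite(f'pics/{f}b.png',cv2.resize(im,(800,600),interpolation=cv2.INTER_CUBIC))
print(get_obs())
E
```

```text
pics
scene (array([1226.36,  923.94,  933.68]), array([[-0.5 , -0.65, -0.57]])) [[499.18   0.   261.48]
 [  0.   499.18 193.82]
 [  0.     0.     1.  ]]
top (array([ 428.42,  -26.87, 1142.36]), array([[ 0.07, -0.03, -1.  ]])) [[370.61   0.   252.14]
 [  0.   370.61 192.02]
 [  0.     0.     1.  ]]
{'time': 0.1, 'joint_positions': array([-1.39,  0.34,  1.52,  0.  ,  1.28, -0.15]), 'dq': array([-0., -0., -0.,  0., -0., -0.]), 'tau': array([  0.  , -43.2 , -24.47,   0.07,   0.05,  -0.  ]), 'tool_pos': array([ 168.98, -496.68,  226.12]), 'tcp_rot': array([-3.14, -0.  ,  0.33]), 'contact_force': array([-0.32,  0.11,  0.04]), 'moment': array([ 0.01,  0.01, -0.03]), 'finger_force': 0.0, 'grip_width': 91.75827224531756}
```

View pics/s0b.png

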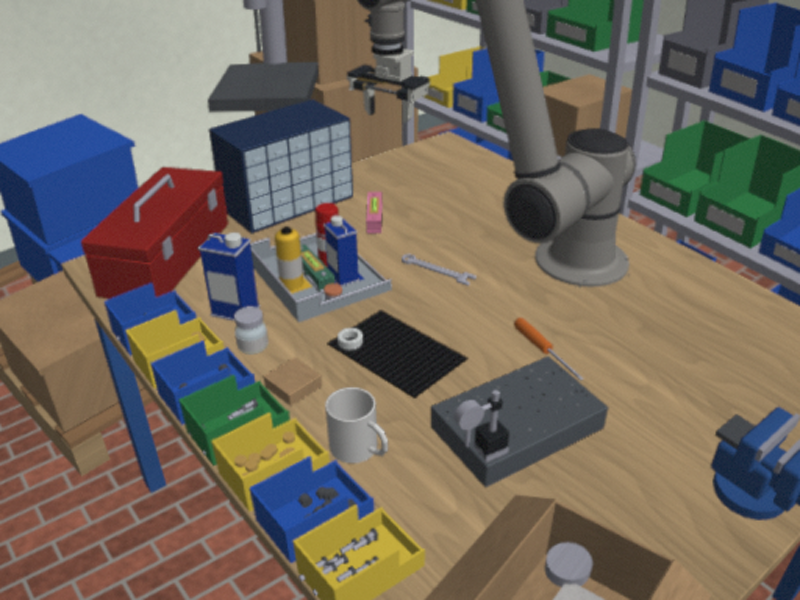

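View pics/t0b.png

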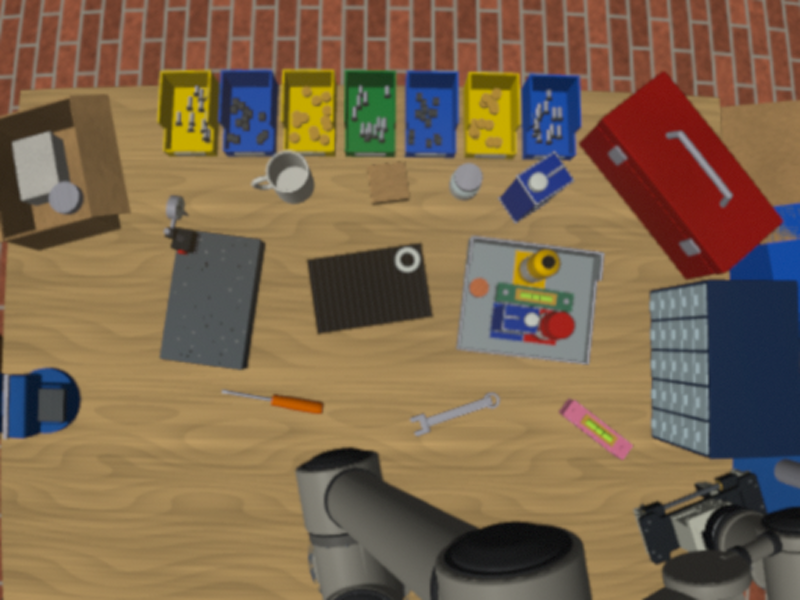

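The scene view shows the tray around (320,270) with containers; the top view (enlarged) shows the tray at (530,300), mat at (370,287), plate at (213,300), gauge at its far left corner (183,240). Candidates for the level: green with yellow vial (535,297) in the tray, and pink (597,430). Green fits. For the tin: small one in the tray (510,320) and a bigger one at (537,187) outside. The one in the tray fits. I'll confirm both in a crop.

Run:
```python
from h import *
np.set_printoptions(precision=1,suppress=True)
im=cv2.imread('pics/t0.png');hsv=cv2.cvtColor(im,cv2.COLOR_BGR2HSV)
cv2.imwrite('pics/c0.png',cv2.resize(im[145:240,285:395],None,fx=6,fy=6,interpolation=cv2.INTER_CUBIC))
def roi(m,x0,y0,x1,y1):
    o=np.zeros_like(m);o[y0:y1,x0:x1]=m[y0:y1,x0:x1];return o
def big(m):
    c=max(cv2.findContours(m,cv2.RETR_EXTERNAL,cv2.CHAIN_APPROX_NONE)[0],key=cv2.contourArea);return c
H,S,V=[hsv[...,i] for i in range(3)]
def rep(n,m,z):
    c=big(m.astype(np.uint8)*255)[:,0,:];w=onz('top',c,z)[:,:2].astype(np.float32)
    r=cv2.minAreaRect(w);print(n,np.array(r[0]),np.array(r[1]),round(r[2],1),'px',cv2.boundingRect(c))
    print('   corners',cv2.boxPoints(r).round(1).tolist())
rep('mat',roi((V<75),190,150,280,218),4)
rep('plate',roi((S<90)&(V<115),98,140,172,240),60)
rep('tray',roi((S<50)&(V>105),285,145,395,240),25)
rep('green',roi((H>40)&(H<85)&(S>90),300,170,385,205),38)
rep('redcap',roi(((H<8)|(H>172))&(S>150)&(V>100),330,190,375,222),140)
rep('yell',roi((H>18)&(H<32)&(S>150),325,155,362,185),122)
rep('black',roi((V<60),335,158,362,178),140)
rep('white',roi((S<60)&(V>180),330,195,350,215),140)
```

```text
mat [529.6  -1.5] [144.6 224.8] 8.9 px (197, 158, 79, 55)
   corners [[440.70001220703125, 98.30000305175781], [475.70001220703125, -123.69999694824219], [618.5, -101.19999694824219], [583.5, 120.80000305175781]]
plate [512.2 304.1] [189.4 265.9] 83.1 px (103, 140, 66, 97)
   corners [[368.8999938964844, 226.10000610351562], [632.7999877929688, 194.10000610351562], [655.5999755859375, 382.0], [391.70001220703125, 414.1000061035156]]
tray [ 506.2 -318.2] [272.6 224.8] 83.4 px (292, 151, 95, 82)
   corners [[378.79998779296875, -440.6000061035156], [602.0999755859375, -466.5], [633.5999755859375, -195.6999969482422], [410.20001220703125, -169.8000030517578]]
green [ 519.  -264.3] [28.5 29. ] 80.1 px (318, 182, 11, 11)
   corners [[502.29998779296875, -275.8999938964844], [530.9000244140625, -280.8999938964844], [535.7999877929688, -252.8000030517578], [507.20001220703125, -247.8000030517578]]
redcap [ 451.4 -320.3] [82.2 57.2] 83.9 px (336, 198, 31, 22)
   corners [[418.6000061035156, -358.1000061035156], [475.5, -364.20001220703125], [484.20001220703125, -282.5], [427.3999938964844, -276.3999938964844]]
yell [ 555.5 -302.9] [80.  68.3] 89.4 px (329, 160, 29, 25)
   corners [[520.9000244140625, -342.6000061035156], [589.2000122070312, -343.29998779296875], [590.0, -263.29998779296875], [521.7999877929688, -262.6000061035156]]
black [ 565.5 -319.2] [13.9 14.3] 0.6 px (348, 165, 6, 6)
   corners [[558.5, -312.1000061035156], [558.5999755859375, -326.3999938964844], [572.5, -326.29998779296875], [572.4000244140625, -312.0]]
white [ 463.9 -287.8] [15.6 13.7] 45.3 px (337, 202, 7, 6)
   corners [[453.6000061035156, -288.5], [463.29998779296875, -298.20001220703125], [474.29998779296875, -287.1000061035156], [464.5, -277.3999938964844]]
```

View pics/c0.png

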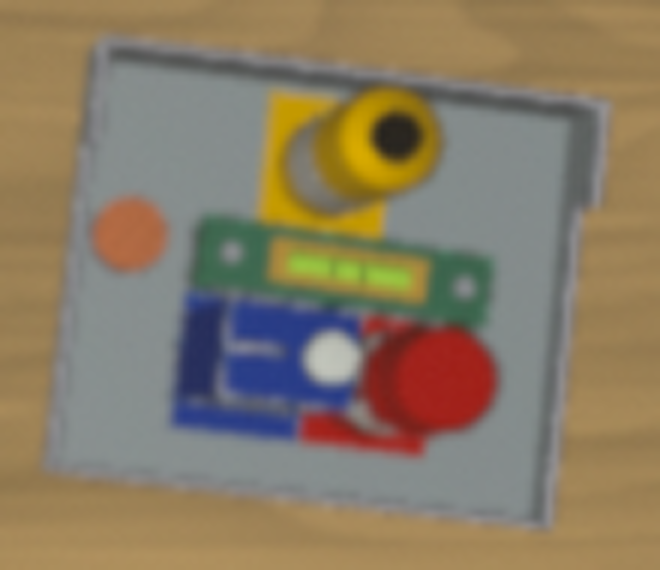

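The crop confirms it: the green bar with the yellow vial is at crop (343,268), the small tin at (270,355), the red cap at (445,378), the yellow bottle's spout at (398,136) and the grease tin at (130,235).

Run:
```python
from h import *
np.set_printoptions(precision=1,suppress=True)
f=lambda p:[[285+(u+.5)/6-.5,145+(v+.5)/6-.5] for u,v in p]
for n,p,z in [('redcap',[(445,378),(395,378),(497,378),(445,432),(445,325)],143),('spout',[(398,136)],143),('wcap',[(331,358)],143),
 ('tintop',[(222,300),(362,318),(352,412),(215,395)],129),
 ('ymark TL BL BR',[(272,92),(257,222),(385,238)],3),('bmark TL BL BR',[(188,295),(172,424),(298,438)],3),('rmark BL BR',[(300,440),(424,455)],3),
 ('level TL BL BR TR',[(205,217),(195,285),(487,322),(492,255)],41),('trayfront',[(45,468),(550,525)],12)]:
    print(n,onz('top',f(p),z)[:,:2].tolist() if 0 else onz('top',f(p),z)[:,:2].round(1).tolist())
```

```text
redcap [[455.0, -339.8], [454.9, -316.5], [455.0, -364.1], [430.4, -339.5], [479.1, -340.1]]
spout [[565.8, -319.4]]
wcap [[463.8, -287.0]]
tintop [[490.8, -240.0], [482.9, -305.4], [439.5, -300.3], [447.1, -236.5]]
ymark TL BL BR [[607.4, -293.8], [539.2, -285.2], [531.4, -352.7]]
bmark TL BL BR [[501.0, -248.7], [434.4, -240.1], [427.4, -305.8]]
rmark BL BR [[426.4, -306.8], [418.7, -372.1]]
level TL BL BR TR [[537.8, -250.2], [503.6, -244.9], [486.0, -393.8], [519.9, -396.9]]
trayfront [[411.7, -173.2], [382.8, -435.6]]
```

Emit:
step_arm(
  deltas=[25,30,0,6.5,91,25,30,0,6.5,91,25,30,0,6.5,91,25,30,0,6.5,91,25,30,0,6.5,91,34,15,0,6.5,91,34,15,0,6.5,91,34,15,0,6.5,91,34,15,0,6.5,91,34,16,0,6,91],
)

```text
time: 1.35
tool_pos: [465.0, -270.4, 226.4]
tcp_rot: [-3.141, -0.0, 1.457]
contact_force: [0.2, -1.0, -0.1]
grip_width: 90.9
finger_force: 0.0
```

Emit:
step_arm(
  deltas=[0,0,-20,0,91,0,0,-20,0,91,0,0,-20,0,91,0,0,-20,0,91,0,0,-20,0,91,0,0,-20,0,91,0,0,-14,0,91,0,0,-8,0,91,0,0,0,0,30,0,0,0,0,30],
)

```text
time: 2.6
tool_pos: [464.4, -271.3, 85.3]
tcp_rot: [3.141, 0.001, 1.454]
contact_force: [-0.3, 0.2, -0.6]
grip_width: 75.4
finger_force: 0.0
```

Emit:
step_arm(
  deltas=[0,0,0,0,30,0,0,0,0,30,0,0,0,0,30,0,0,0,0,30,0,0,5,0,30,0,0,10,0,30,0,0,20,0,30,0,0,20,0,30,0,0,15,0,30,0,0,0,0,30],
)

```text
time: 3.85
tool_pos: [464.6, -271.5, 156.0]
tcp_rot: [3.139, 0.001, 1.454]
contact_force: [0.5, -0.2, -2.6]
grip_width: 45.8
finger_force: 29.9
```

Emit:
step_arm(
  deltas=[2,15,0,0,30,4,30,0,0,30,4,40,0,0,30,5,45,0,0,30,5,45,0,0,30,5,45,0,0,30,5,45,0,0,30,4,40,0,0,30,3,23,0,0,30,2,10,0,0,30],
)

```text
time: 5.1
tool_pos: [502.1, 68.8, 153.9]
tcp_rot: [-3.14, 0.0, 1.456]
contact_force: [0.0, -0.9, -2.4]
grip_width: 46.2
finger_force: 29.9
```

Emit:
step_arm(
  deltas=[0,0,-10,0,30,0,0,-18,0,30,0,0,-18,0,30,0,0,-12,0,30,0,0,-6,0,30,0,0,-3,0,30,0,0,-1,0,30,0,0,-1,0,30,0,0,0,0,30,0,0,0,0,30],
)

```text
time: 6.35
tool_pos: [503.2, 67.0, 86.0]
tcp_rot: [3.141, -0.0, 1.454]
contact_force: [0.2, 0.6, -2.6]
grip_width: 46.1
finger_force: 29.9
```

Emit:
step_arm(
  deltas=[0,0,-0.5,0,30,0,0,-0.5,0,30,0,0,0,0,30,0,0,0,0,60,0,0,0,0,91,0,0,0,0,91,0,0,0,0,91,0,0,10,0,91,0,0,25,0,91,0,0,35,0,91],
)

```text
time: 7.6
tool_pos: [502.6, 66.9, 155.5]
tcp_rot: [-3.14, 0.0, 1.453]
contact_force: [0.9, 0.3, 0.1]
grip_width: 91.0
finger_force: 0.0
```

Emit:
step_arm(
  deltas=[-2,-25,10,0,91,-5,-45,10,0,91,-5,-50,0,0,91,-6,-50,0,0,91,-6,-50,0,0,91,-6,-50,0,0,91,-6,-50,0,0,91,-6,-45,0,0,91,-4,-30,0,0,91,-2,-12,0,0,91],
)

```text
time: 8.85
tool_pos: [454.7, -341.6, 175.1]
tcp_rot: [3.141, 0.0, 1.452]
contact_force: [0.3, 0.8, -0.1]
grip_width: 91.1
finger_force: 0.0
```

Emit:
step_arm(
  deltas=[0,0,-20,0,91,0,0,-20,0,91,0,0,-20,0,91,0,0,-18,0,91,0,0,-12,0,91,0,0,0,0,30,0,0,0,0,30,0,0,0,0,30,0,0,0,0,30,0,0,0,0,30],
)

```text
time: 10.1
tool_pos: [455.1, -340.2, 85.1]
tcp_rot: [3.141, 0.0, 1.453]
contact_force: [-0.4, -0.6, 1.5]
grip_width: 51.5
finger_force: 29.9
```

Emit:
step_arm(
  deltas=[0,0,0,0,30,0,0,0,0,30,0,0,5,0,30,0,0,10,0,30,0,0,20,0,30,0,0,20,0,30,0,0,15,0,30,0,0,0,0,30,0,0,0,0,30,0,0,0,0,30],
)

```text
time: 11.35
tool_pos: [454.7, -339.7, 153.9]
tcp_rot: [-3.14, -0.001, 1.454]
contact_force: [0.1, -0.5, -2.4]
grip_width: 51.9
finger_force: 29.9
```

Emit:
step_arm(
  deltas=[2,15,0,0,30,6,30,0,0,30,7,40,0,0,30,8,45,0,0,30,8,45,0,0,30,8,45,0,0,30,8,45,0,0,30,6,40,0,0,30,5,20,0,0,30,2,8,0,0,30],
)

```text
time: 12.6
tool_pos: [514.6, -5.2, 154.6]
tcp_rot: [-3.141, -0.0, 1.456]
contact_force: [-0.6, -0.2, -3.3]
grip_width: 51.5
finger_force: 29.9
```

Emit:
step_arm(
  deltas=[0,0,-10,0,30,0,0,-18,0,30,0,0,-18,0,30,0,0,-12,0,30,0,0,-6,0,30,0,0,-3,0,30,0,0,-1,0,30,0,0,-1,0,30,0,0,-0.5,0,30,0,0,0,0,30],
)

```text
time: 13.85
tool_pos: [515.4, -7.1, 86.0]
tcp_rot: [3.14, 0.0, 1.454]
contact_force: [-2.1, -0.0, 5.5]
grip_width: 51.6
finger_force: 30.0
```

Emit:
step_arm(
  deltas=[0,0,-0.5,0,30,0,0,0,0,30,0,0,0,0,30,0,0,0,0,60,0,0,0,0,91,0,0,0,0,91,0,0,0,0,91,0,0,15,0,91,0,0,35,0,91,0,0,40,0,91],
)

```text
time: 15.1
tool_pos: [514.8, -7.0, 176.4]
tcp_rot: [-3.141, 0.0, 1.453]
contact_force: [0.5, -0.4, 0.3]
grip_width: 90.7
finger_force: 0.0
```

Emit:
step_arm(
  deltas=[2,-15,0,0,91,5,-35,0,0,91,6,-40,0,0,91,7,-45,0,0,91,7,-45,0,0,91,7,-45,0,0,91,7,-40,0,0,91,5,-27,0,0,91,3,-15,0,0,91,2,-5,0,0,91],
)

```text
time: 16.35
tool_pos: [565.7, -319.5, 174.2]
tcp_rot: [-3.141, -0.001, 1.453]
contact_force: [-0.4, 0.4, 0.8]
grip_width: 90.5
finger_force: 0.0
```

Emit:
step_arm(
  deltas=[0,0,-20,0,91,0,0,-20,0,91,0,0,-20,0,91,0,0,-18,0,91,0,0,-12,0,91,0,0,0,0,30,0,0,0,0,30,0,0,0,0,30,0,0,0,0,30,0,0,0,0,30],
)

```text
time: 17.6
tool_pos: [566.3, -319.2, 85.2]
tcp_rot: [3.141, 0.0, 1.453]
contact_force: [0.9, 0.4, 1.2]
grip_width: 51.7
finger_force: 30.0
```

Emit:
step_arm(
  deltas=[0,0,0,0,30,0,0,0,0,30,0,0,5,0,30,0,0,10,0,30,0,0,20,0,30,0,0,20,0,30,0,0,15,0,30,0,0,0,0,30,0,0,0,0,30,0,0,0,0,30],
)

```text
time: 18.85
tool_pos: [565.6, -318.8, 153.7]
tcp_rot: [-3.14, -0.001, 1.454]
contact_force: [-0.6, 0.3, -2.3]
grip_width: 51.7
finger_force: 30.0
```

Emit:
step_arm(
  deltas=[-4,12,0,0,30,-7,24,0,0,30,-8,32,0,0,30,-9,36,0,0,30,-9,36,0,0,30,-9,34,0,0,30,-8,30,0,0,30,-6,20,0,0,30,-4,12,0,0,30,-1,4,0,0,30],
)

```text
time: 20.1
tool_pos: [501.0, -78.7, 154.8]
tcp_rot: [3.141, 0.0, 1.454]
contact_force: [0.6, -0.2, -2.5]
grip_width: 51.6
finger_force: 30.0
```

Emit:
step_arm(
  deltas=[0,0,-10,0,30,0,0,-18,0,30,0,0,-18,0,30,0,0,-12,0,30,0,0,-6,0,30,0,0,-3,0,30,0,0,-1,0,30,0,0,-1,0,30,0,0,-0.5,0,30,0,0,0,0,30],
)

```text
time: 21.35
tool_pos: [501.4, -79.2, 86.1]
tcp_rot: [3.14, 0.0, 1.454]
contact_force: [-0.5, -0.1, 6.2]
grip_width: 51.7
finger_force: 30.0
```

Emit:
step_arm(
  deltas=[0,0,-0.5,0,30,0,0,0,0,30,0,0,0,0,30,0,0,0,0,60,0,0,0,0,91,0,0,0,0,91,0,0,0,0,91,0,0,15,0,91,0,0,35,0,91,0,0,40,0,91],
)

```text
time: 22.6
tool_pos: [500.8, -79.0, 176.3]
tcp_rot: [-3.141, -0.0, 1.454]
contact_force: [-0.5, 0.0, -0.0]
grip_width: 91.4
finger_force: 0.0
```

Emit:
step_arm(
  deltas=[-20,-10,0,0,91,-25,-10,0,0,91,-25,-15,0,0,91,-25,-15,0,0,91,-25,-15,0,0,91,-25,-15,0,0,91,0,0,0,0,91,0,0,0,0,91,0,0,0,0,91,0,0,0,0,91],
)

```text
time: 23.85
tool_pos: [356.5, -158.8, 174.7]
tcp_rot: [3.141, -0.0, 1.454]
contact_force: [0.4, 0.5, 0.2]
grip_width: 91.3
finger_force: 0.0
```

Run:
```python
from h import *
np.set_printoptions(precision=1,suppress=True)
im=snap('top','t1.png')
cr=lambda x0,y0,x1,y1,k:cv2.resize(im[y0:y1,x0:x1],None,fx=k,fy=k,interpolation=cv2.INTER_CUBIC)
cv2.imwrite('pics/c1.png',cr(190,140,395,240,3.9)); cv2.imwrite('pics/c2.png',cr(95,120,180,245,4.8))
print(cr(190,140,395,240,3.9).shape,get_obs()['tool_pos'])
```

```text
(390, 800, 3) [ 356.4 -158.8  174.7]
```

View pics/c1.png

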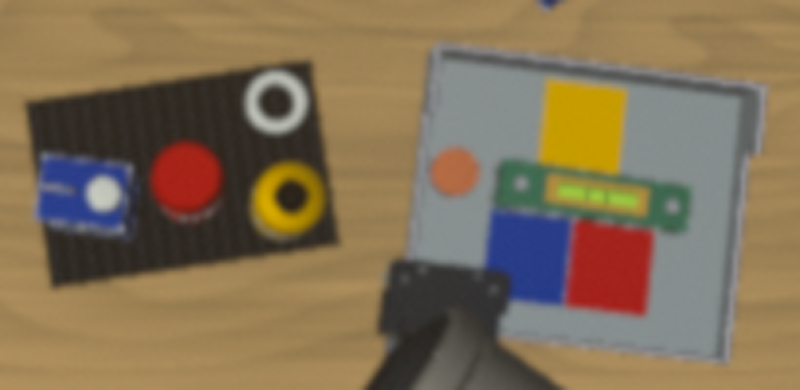

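View pics/c2.png

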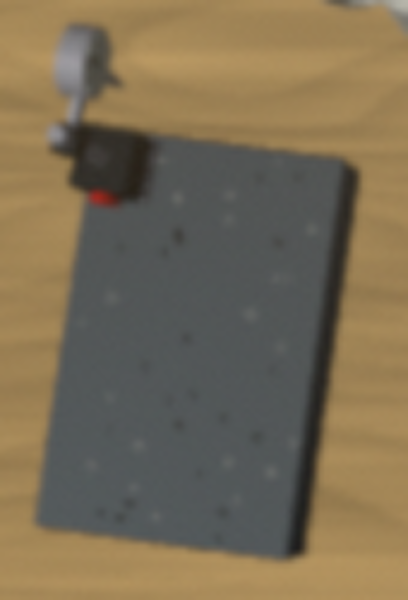

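The top view shows all three standing on the mat: tin (85,195), red (187,178), yellow (288,198), with the ring undisturbed at (277,102). The marks are exposed in the tray and the level is at (593,195). The plate crop shows the top corners at about (343,160), (288,553), (38,524), with the gauge at (105,165).

Run:
```python
from h import *
np.set_printoptions(precision=1,suppress=True)
im=cv2.imread('pics/t1.png');k=6
big=cv2.resize(im,None,fx=k,fy=k,interpolation=cv2.INTER_CUBIC);hsv=cv2.cvtColor(big,cv2.COLOR_BGR2HSV);H,S,V=cv2.split(hsv)
def rep(n,m,z,x0,y0,x1,y1):
    o=np.zeros(m.shape,np.uint8);s=np.s_[y0*k:y1*k,x0*k:x1*k];o[s]=m[s]*255
    o=cv2.morphologyEx(o,cv2.MORPH_CLOSE,np.ones((15,15)))
    o=cv2.morphologyEx(o,cv2.MORPH_OPEN,np.ones((9,9)))
    c=max(cv2.findContours(o,cv2.RETR_EXTERNAL,cv2.CHAIN_APPROX_NONE)[0],key=cv2.contourArea)[:,0,:]
    w=onz('top',(c+.5)/k-.5,z)[:,:2].astype(np.float32);r=cv2.minAreaRect(w)
    print(n,np.array(r[0]),np.array(r[1]),round(r[2],2))
rep('blue',(H>105)&(H<130)&(S>130),3,310,180,345,222)
rep('red',((H<6)|(H>174))&(S>150),3,330,190,362,225)
rep('yel',(H>18)&(H<30)&(S>180),3,322,155,355,185)
rep('level',((H>62)&(H<88)&(S>80))|((H>18)&(H<60)&(S>90)&(V>100)),41,312,180,370,202)
rep('plate',(V<110)&(V>62),60,95,140,180,240)
rep('redcap',((H<6)|(H>174))&(S>150),144,225,170,252,198)
rep('tin',(H>105)&(H<130)&(S>100),130,195,170,230,205)
f=lambda p,x0,y0,s:[[x0+(u+.5)/s-.5,y0+(v+.5)/s-.5] for u,v in p]
P=onz('top',f([(343,160),(288,553),(38,524),(85,215)],95,120,4.8),60)[:,:2];print('plate TR BR BL L',P, np.linalg.norm(P[0]-P[1]),np.linalg.norm(P[1]-P[2]),(P[0]+P[2])/2)
for a,b in((1,0),(2,3)):d=P[b]-P[a];print('yaw',np.degrees(np.arctan2(d[1],d[0])))
d=P[2]-P[1];print('yaw',np.degrees(np.arctan2(-d[0],d[1])))
print('spout,wcap',onz('top',f([(292,195),(103,194)],190,140,3.9),144)[:,:2])
```

```text
blue [ 464.1 -275.5] [61.4 66.6] 83.88
red [ 457.6 -342.7] [63.1 68.3] 83.34
yel [ 569.  -322.1] [62.  67.3] 83.53
level [ 519.8 -321.4] [146.3  49.8] 82.27
plate [502.3 292.3] [169.3 248.6] 83.04
redcap [515.  -8.] [51.5 51.3] 0.39
tin [504.4  65.5] [61.3 45.3] 84.17
plate TR BR BL L [[615.1 205.2]
 [374.3 233.8]
 [390.1 388.8]
 [580.3 365.1]] 242.46566170846012 155.7928624059639 [502.6 297. ]
yaw -6.7706911658690805
yaw -7.096990820124998
yaw -5.813840328019364
spout,wcap [[502.2 -81.3]
 [502.   49.6]]
```

Run:
```python
from h import *
np.set_printoptions(precision=2,suppress=True)
g=cv2.cvtColor(cv2.imread('pics/t1.png'),cv2.COLOR_BGR2GRAY).astype(float);g=cv2.GaussianBlur(g,(0,0),.8)
s=lambda p,q:[95+(p+.5)/4.8-.5,120+(q+.5)/4.8-.5]
def edge(p,q,sg,n=40,h=4):
    p=np.array(s(*p));q=np.array(s(*q));d=(q-p)/np.linalg.norm(q-p);nn=np.array([-d[1],d[0]]);t=np.arange(-h,h+.01,.1);out=[]
    for a in np.linspace(.08,.92,n):
        pts=(p+a*(q-p)+np.outer(t,nn)).astype(np.float32)
        v=cv2.remap(g.astype(np.float32),pts[:,0].reshape(1,-1),pts[:,1].reshape(1,-1),cv2.INTER_CUBIC)[0]
        dv=np.gradient(v)*sg;out.append(pts[np.argmax(dv)])
    w=onz('top',np.array(out),60)[:,:2].astype(np.float32)
    l=cv2.fitLine(w,cv2.DIST_HUBER,0,.01,.01).ravel();print('ang',np.degrees(np.arctan2(l[1],l[0])),l[2:], np.abs((w-l[2:])@[-l[1],l[0]]).mean());return l
# sg: sign of gradient along normal (-dy,dx) of p->q
L=edge((80,250),(40,520),+1);F=edge((45,525),(280,553),+1);B=edge((170,138),(340,158),-1)
R=edge((342,170),(290,550),+1,h=2)
X=lambda a,b:a[2:]+a[:2]*np.linalg.solve(np.c_[a[:2],-b[:2]],b[2:]-a[2:])[0]
C=[X(F,L),X(F,R),X(B,R),X(B,L)];print(np.array(C),np.mean(C,0));print([np.linalg.norm(C[i]-C[(i+1)%4]) for i in range(4)])
```

```text
ang -7.4963098 [475.11 380.79] 0.8553467
ang 83.466095 [378.63 312.21] 0.8903186
ang 82.80824 [623.14 256.79] 0.8711058
ang -7.1037197 [514.6 217.4] 0.78471
[[387.8  392.28]
 [369.83 235.44]
 [616.57 204.69]
 [636.11 359.61]] [502.58 298.  ]
[np.float32(157.8711), np.float32(248.64006), np.float32(156.14735), np.float32(250.45589)]
```

Emit:
step_arm(
  deltas=[8,-8,0,0,64,16,-17,0,0,64,20,-20,0,0,64,20,-22,0,0,64,22,-22,0,0,64,22,-22,0,0,64,20,-20,0,0,64,16,-18,0,0,64,8.5,-9,0,0,64,3,-4,0,0,64],
)

```text
time: 25.15
tool_pos: [511.8, -321.4, 174.2]
tcp_rot: [-3.141, -0.0, 1.453]
contact_force: [0.0, 0.4, -0.0]
grip_width: 64.1
finger_force: 0.0
```

Emit:
step_arm(
  deltas=[0,0,-20,0,64,0,0,-25,0,64,0,0,-25,0,64,0,0,-25,0,64,0,0,-25,0,64,0,0,-20,0,64,0,0,-15,0,64,0,0,-7,0,64,0,0,-3,0,64,0,0,0,0,64],
)

```text
time: 26.4
tool_pos: [511.8, -321.2, 10.2]
tcp_rot: [3.141, 0.0, 1.454]
contact_force: [0.0, 0.1, -0.3]
grip_width: 64.0
finger_force: 0.0
```

Emit:
step_arm(
  deltas=[0,0,0,0,20,0,0,0,0,20,0,0,0,0,20,0,0,0,0,20,0,0,0,0,20,0,0,0,0,20,0,0,5,0,20,0,0,10,0,20,0,0,20,0,20,0,0,20,0,20],
)

```text
time: 27.65
tool_pos: [511.2, -320.7, 65.1]
tcp_rot: [-3.141, -0.001, 1.454]
contact_force: [-0.6, -0.8, -7.0]
grip_width: 36.0
finger_force: 29.8
```

Emit:
step_arm(
  deltas=[0,0,15,0,20,0,5,20,0,20,0,10,20,0,20,0,15,20,0,20,0,20,20,0,20,0,25,20,5,20,0,30,10,8,20,0,35,7,9,20,0,40,3,9,20,0,40,0,9,20],
)

```text
time: 28.9
tool_pos: [511.1, -98.7, 200.9]
tcp_rot: [3.141, 0.001, 2.157]
contact_force: [0.4, -0.3, -7.5]
grip_width: 35.8
finger_force: 29.8
```

Emit:
step_arm(
  deltas=[0,40,0,9,20,0,40,0,9,20,-1,40,0,9,20,-1,40,0,9,20,-1,40,0,9,20,-1,40,0,4.6,20,-1,40,0,0,20,-1,35,0,0,20,-1,25,0,0,20,-1,15,0,0,20],
)

```text
time: 30.15
tool_pos: [502.4, 255.8, 200.3]
tcp_rot: [3.141, -0.0, 3.019]
contact_force: [-0.1, -0.4, -8.1]
grip_width: 35.8
finger_force: 29.8
```

Emit:
step_arm(
  deltas=[-1,18,0,0,20,0,15,0,0,20,0,7,0,0,20,0,3,0,0,20,0,0,-15,0,20,0,0,-25,0,20,0,0,-30,0,20,0,0,-25,0,20,0,0,-17,0,20,0,0,-8,0,20],
)

```text
time: 31.4
tool_pos: [502.2, 296.4, 78.5]
tcp_rot: [-3.141, -0.001, 3.017]
contact_force: [-0.2, 0.0, -7.4]
grip_width: 35.4
finger_force: 29.8
```

Emit:
step_arm(
  deltas=[0,0,-4,0,20,0,0,-2,0,20,0,0,-1,0,20,0,0,-1,0,20,0,0,-1,0,20,0,0,-1,0,20,0,0,-0.5,0,20,0,0,-0.5,0,20,0,0,-0.5,0,20,0,0,0,0,20],
)

```text
time: 32.65
tool_pos: [502.5, 296.9, 68.2]
tcp_rot: [3.142, -0.0, 3.017]
contact_force: [0.6, -0.2, -6.7]
grip_width: 36.0
finger_force: 29.8
```

Emit:
step_arm(
  deltas=[0,0,-0.5,0,20,0,0,-0.4,0,20,0,0,-0.4,0,20,0,0,-0.3,0,20,0,0,0,0,20,0,0,0,0,20,0,0,0,0,20,0,0,0,0,20,0,0,0,0,20,0,0,0,0,20],
)

```text
time: 33.9
tool_pos: [502.6, 297.0, 66.9]
tcp_rot: [3.141, 0.0, 3.017]
contact_force: [-3.6, -1.8, 2.2]
grip_width: 35.9
finger_force: 29.8
```

Emit:
step_arm(
  deltas=[0,0,0,0,40,0,0,0,0,60,0,0,0,0,60,0,0,0,0,60,0,0,10,0,60,0,0,20,0,60,0,0,30,0,60,0,0,30,0,60,0,0,25,0,60,0,0,15,0,60],
)

```text
time: 35.15
tool_pos: [503.0, 297.1, 198.7]
tcp_rot: [3.14, 0.002, 3.017]
contact_force: [-1.1, 0.1, -0.4]
grip_width: 60.0
finger_force: 0.0
```

Emit:
step_arm(
  deltas=[-10,-20,0,-9,91,-15,-35,0,-9,91,-15,-45,0,-9,91,-15,-45,0,-9,91,-15,-45,0,-9,91,-15,-45,0,-9,91,-15,-45,0,-9,91,-10,-45,0,-9,91,-10,-40,0,-9,91,0,-20,0,-8.5,91],
)

```text
time: 36.4
tool_pos: [381.8, -89.7, 196.8]
tcp_rot: [-3.142, 0.0, 1.448]
contact_force: [-0.6, -0.4, 0.1]
grip_width: 90.6
finger_force: 0.0
```

Run:
```python
from h import *
im=snap('top','t2.png')
cr=lambda im,x0,y0,x1,y1,k:cv2.resize(im[y0:y1,x0:x1],None,fx=k,fy=k,interpolation=cv2.INTER_CUBIC)
a=cr(im,95,120,180,245,4.8);b=cr(snap('scene','s2.png'),190,180,400,320,1.9)
o=np.zeros((600,810,3),np.uint8);o[:,:408]=a;b=b[:,:392];o[:b.shape[0],408:408+b.shape[1]]=b;cv2.imwrite('pics/c3.png',o[:,:800])
```

```text
(no output)
```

View pics/c3.png

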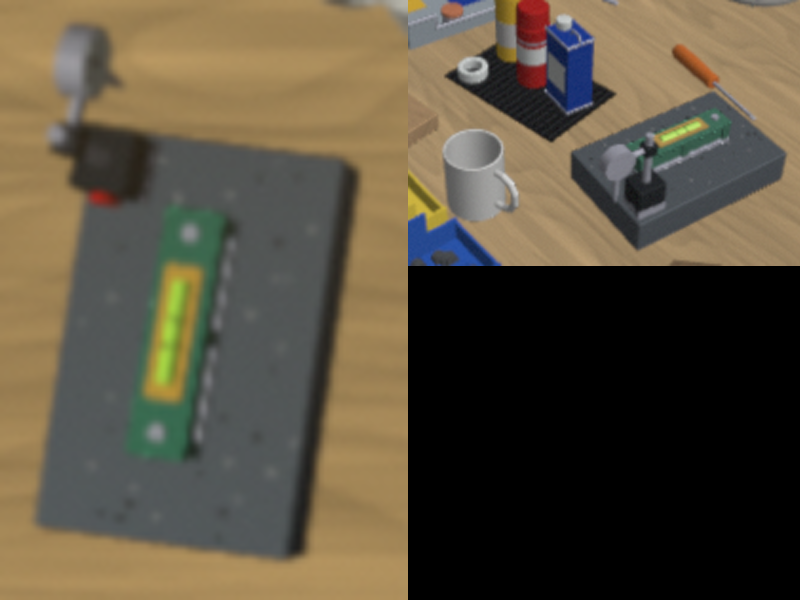

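The level stands on the plate, vial up, with corners at (165,207), (230,212), (188,460), (127,455). The gauge looks unmoved at (105,165).

Run:
```python
from h import *
np.set_printoptions(precision=2,suppress=True)
k=6;big=cv2.resize(cv2.imread('pics/t2.png'),None,fx=k,fy=k,interpolation=cv2.INTER_CUBIC);H,S,V=cv2.split(cv2.cvtColor(big,cv2.COLOR_BGR2HSV))
m=np.zeros(H.shape,np.uint8);s=np.s_[158*k:220*k,118*k:147*k];m[s]=(((H>15)&(H<90)&(S>95))*255).astype(np.uint8)[s]
m=cv2.morphologyEx(m,cv2.MORPH_CLOSE,np.ones((25,25)))
c=max(cv2.findContours(m,cv2.RETR_EXTERNAL,cv2.CHAIN_APPROX_NONE)[0],key=cv2.contourArea)[:,0,:]
print(cv2.minAreaRect(onz('top',(c+.5)/k-.5,98)[:,:2].astype(np.float32)))
v=((H>28)&(H<45)&(S>150)).astype(np.uint8);n=np.zeros_like(v);n[s]=v[s];M=cv2.moments(n,True)
print('vial',onz('top',[[(M['m10']/M['m00']+.5)/k-.5,(M['m01']/M['m00']+.5)/k-.5]],98))
c0=cv2.imread('pics/t1.png').astype(int);c1=cv2.imread('pics/t2.png').astype(int);print('gauge diff',np.abs(c0-c1)[122:165,103:128].mean())
```

```text
((504.52618408203125, 293.8656311035156), (35.95213317871094, 145.80426025390625), 82.15367889404297)
vial [[505.39 296.9   98.  ]]
gauge diff 0.7007751937984497
```

Emit:
step_arm(
  deltas=[15,2,0,0.5,91,25,2,0,0,91,30,2,0,0,91,25,1,0,0,91,15,1,0,0,91,8,0,0,0,91,0,0,-15,0,91,0,0,-20,0,91,0,0,-20,0,91,0,0,-20,0,91],
)

```text
time: 37.75
tool_pos: [500.7, -79.2, 121.0]
tcp_rot: [3.142, -0.0, 1.466]
contact_force: [-0.0, -0.8, 0.2]
grip_width: 90.7
finger_force: 0.0
```

Emit:
step_arm(
  deltas=[0,0,-20,0,91,0,0,-12,0,91,0,0,-5,0,91,0,0,0,0,30,0,0,0,0,30,0,0,0,0,30,0,0,0,0,30,0,0,0,0,30,0,0,0,0,30,0,0,0,0,30],
)

```text
time: 39.0
tool_pos: [500.7, -80.1, 84.8]
tcp_rot: [3.141, 0.0, 1.464]
contact_force: [0.5, -0.5, 2.5]
grip_width: 51.5
finger_force: 30.0
```

Emit:
step_arm(
  deltas=[0,0,5,0,30,0,0,10,0,30,0,0,20,0,30,0,0,20,0,30,2,-10,15,0,30,6,-20,0,0,30,8,-30,0,0,30,10,-35,0,0,30,10,-35,0,0,30,10,-35,0,0,30],
)

```text
time: 40.25
tool_pos: [546.4, -247.1, 153.6]
tcp_rot: [-3.14, -0.0, 1.463]
contact_force: [0.5, 1.2, -1.5]
grip_width: 51.5
finger_force: 30.0
```

Emit:
step_arm(
  deltas=[8,-25,0,0,30,7,-25,0,0,30,5,-17,0,0,30,2.5,-10,0,0,30,0,0,0,0,30,0,0,-20,0,30,0,0,-20,0,30,0,0,-15,0,30,0,0,-8,0,30,0,0,-4,0,30],
)

```text
time: 41.5
tool_pos: [569.1, -321.9, 87.5]
tcp_rot: [3.142, -0.0, 1.464]
contact_force: [-0.4, -0.3, -1.7]
grip_width: 51.9
finger_force: 30.0
```

Emit:
step_arm(
  deltas=[0,0,-1,0,30,0,0,-1,0,30,0,0,-0.5,0,30,0,0,-0.5,0,30,0,0,-0.5,0,30,0,0,-0.5,0,30,0,0,0,0,30,0,0,0,0,30,0,0,0,0,30,0,0,0,0,30],
)

```text
time: 42.75
tool_pos: [569.1, -322.1, 83.9]
tcp_rot: [3.141, 0.0, 1.464]
contact_force: [-0.6, 0.3, 1.5]
grip_width: 51.7
finger_force: 30.0
```

Emit:
step_arm(
  deltas=[0,0,0,0,60,0,0,0,0,91,0,0,0,0,91,0,0,0,0,91,0,0,15,0,91,0,0,35,0,91,0,0,41,0,91,-4,25,0,0,91,-7,40,0,0,91,-7,45,0,0,91],
)

```text
time: 44.0
tool_pos: [551.0, -211.5, 175.9]
tcp_rot: [3.14, 0.001, 1.463]
contact_force: [-0.1, 0.4, 0.4]
grip_width: 91.2
finger_force: 0.0
```

Emit:
step_arm(
  deltas=[-8,45,0,0,91,-8,45,0,0,91,-8,45,0,0,91,-6,35,0,0,91,-4,23,0,0,91,-2,11.5,0,0,91,0,0,0,0,91,0,0,-20,0,91,0,0,-20,0,91,0,0,-20,0,91],
)

```text
time: 45.25
tool_pos: [515.5, -8.8, 114.2]
tcp_rot: [3.141, 0.0, 1.463]
contact_force: [0.3, 0.2, 0.1]
grip_width: 90.9
finger_force: 0.0
```

Emit:
step_arm(
  deltas=[0,0,-15,0,91,0,0,-10,0,91,0,0,-5,0,91,0,0,0,0,30,0,0,0,0,30,0,0,0,0,30,0,0,0,0,30,0,0,0,0,30,0,0,0,0,30,0,0,0,0,30],
)

```text
time: 46.5
tool_pos: [515.1, -7.6, 84.8]
tcp_rot: [3.141, 0.0, 1.464]
contact_force: [-0.7, -0.2, 3.2]
grip_width: 51.6
finger_force: 30.0
```

Emit:
step_arm(
  deltas=[0,0,5,0,30,0,0,10,0,30,0,0,20,0,30,0,0,20,0,30,-4,-12,15,0,30,-6,-25,0,0,30,-7,-35,0,0,30,-7,-40,0,0,30,-7,-40,0,0,30,-7,-40,0,0,30],
)

```text
time: 47.75
tool_pos: [476.1, -201.4, 154.9]
tcp_rot: [-3.141, 0.0, 1.464]
contact_force: [1.0, 0.3, -2.7]
grip_width: 51.7
finger_force: 30.0
```

Emit:
step_arm(
  deltas=[-6,-40,0,0,30,-6,-40,0,0,30,-4,-33,0,0,30,-3,-20,0,0,30,-1,-10,0,0,30,0,0,0,0,30,0,0,-20,0,30,0,0,-20,0,30,0,0,-15,0,30,0,0,-8,0,30],
)

```text
time: 49.0
tool_pos: [457.1, -341.7, 90.9]
tcp_rot: [-3.141, -0.001, 1.465]
contact_force: [0.1, 0.1, -3.3]
grip_width: 51.5
finger_force: 30.0
```

Emit:
step_arm(
  deltas=[0,0,-4,0,30,0,0,-1,0,30,0,0,-1,0,30,0,0,-0.5,0,30,0,0,-0.5,0,30,0,0,-0.5,0,30,0,0,-0.5,0,30,0,0,0,0,30,0,0,0,0,30,0,0,0,0,30],
)

```text
time: 50.25
tool_pos: [457.1, -342.6, 83.8]
tcp_rot: [3.141, 0.0, 1.464]
contact_force: [-2.0, 0.2, 2.1]
grip_width: 51.4
finger_force: 30.0
```

Emit:
step_arm(
  deltas=[0,0,0,0,60,0,0,0,0,91,0,0,0,0,91,0,0,0,0,91,0,0,15,0,91,0,0,35,0,91,0,0,41,-0.4,91,3,30,0,0,91,5,45,0,0,91,5,50,0,0,91],
)

```text
time: 51.5
tool_pos: [470.3, -216.8, 175.9]
tcp_rot: [3.14, 0.001, 1.456]
contact_force: [0.7, -0.2, -0.1]
grip_width: 91.0
finger_force: 0.0
```

Emit:
step_arm(
  deltas=[6,50,0,0,91,6,50,0,0,91,6,50,0,0,91,6,50,0,0,91,5,45,0,0,91,3,27,0,0,91,1.5,12,0,0,91,0,0,-20,0,91,0,0,-20,0,91,0,0,-20,0,91],
)

```text
time: 52.75
tool_pos: [503.9, 65.7, 114.7]
tcp_rot: [3.141, 0.0, 1.456]
contact_force: [-0.4, -0.1, 0.5]
grip_width: 91.1
finger_force: 0.0
```

Emit:
step_arm(
  deltas=[0,0,-15,0,91,0,0,-10,0,91,0,0,-5,0,91,0,0,0,0,30,0,0,0,0,30,0,0,0,0,30,0,0,0,0,30,0,0,0,0,30,0,0,0,0,30,0,0,0,0,30],
)

```text
time: 54.0
tool_pos: [503.6, 66.5, 84.8]
tcp_rot: [3.141, -0.0, 1.457]
contact_force: [1.1, -0.1, 1.9]
grip_width: 45.7
finger_force: 29.9
```

Emit:
step_arm(
  deltas=[0,0,5,0,30,0,0,10,0,30,0,0,20,0,30,0,0,20,0,30,-2,-12,15,0,30,-4,-25,0,0,30,-5,-35,0,0,30,-5,-40,0,0,30,-5,-40,0,0,30,-5,-40,0,0,30],
)

```text
time: 55.25
tool_pos: [476.8, -127.4, 155.0]
tcp_rot: [3.142, 0.0, 1.457]
contact_force: [0.0, -0.3, -2.4]
grip_width: 45.8
finger_force: 29.9
```

Emit:
step_arm(
  deltas=[-4,-40,0,0,30,-4,-40,0,0,30,-3,-33,0,0,30,-2,-22,0,0,30,-0.5,-10,0,0,30,0,-5,0,0,30,0,0,-15,0,30,0,0,-20,0,30,0,0,-15,0,30,0,0,-10,0,30],
)

```text
time: 56.5
tool_pos: [463.8, -274.7, 93.3]
tcp_rot: [-3.14, -0.001, 1.458]
contact_force: [0.5, 0.4, -3.5]
grip_width: 46.1
finger_force: 29.9
```

Emit:
step_arm(
  deltas=[0,0,-6,0,30,0,0,-2,0,30,0,0,-1,0,30,0,0,-0.5,0,30,0,0,-0.5,0,30,0,0,-0.5,0,30,0,0,-0.5,0,30,0,0,0,0,30,0,0,0,0,30,0,0,0,0,30],
)

```text
time: 57.75
tool_pos: [464.1, -275.6, 83.8]
tcp_rot: [3.141, 0.0, 1.457]
contact_force: [-1.3, -0.2, -1.1]
grip_width: 46.0
finger_force: 29.9
```

Nearly in contact. I'll lower 0.3 mm, release, retreat and look.

Emit:
step_arm(
  deltas=[0,0,-0.3,0,30,0,0,0,0,30,0,0,0,0,60,0,0,0,0,91,0,0,0,0,91,0,0,0,0,91,0,0,15,0,91,0,0,35,0,91,0,0,41,0,91,0,0,20,0,91],
)

```text
time: 59.0
tool_pos: [464.9, -276.2, 197.9]
tcp_rot: [3.138, 0.002, 1.457]
contact_force: [-0.6, -1.3, -0.5]
grip_width: 91.0
finger_force: 0.0
```

Emit:
step_arm(
  deltas=[-10,10,0,0,91,-15,25,0,0,91,-15,35,0,0,91,-15,35,0,0,91,-15,35,0,0,91,-10,35,0,0,91,0,25,0,0,91,0,10,0,0,91,0,0,0,0,91,0,0,0,0,91],
)

```text
time: 60.25
tool_pos: [384.3, -66.3, 194.5]
tcp_rot: [3.141, 0.0, 1.457]
contact_force: [-0.4, -0.9, 0.6]
grip_width: 91.1
finger_force: 0.0
```

Run:
```python
from h import *
np.set_printoptions(precision=1,suppress=True)
im=snap('top','t3.png');sc=snap('scene','s3.png')
cv2.imwrite('pics/c4.png',cv2.resize(im[145:240,285:395],None,fx=6,fy=6,interpolation=cv2.INTER_CUBIC))
cv2.imwrite('pics/c5.png',cv2.resize(sc[110:220,130:290],None,fx=5,fy=5,interpolation=cv2.INTER_CUBIC))
a,b=cv2.imread('pics/t2.png').astype(int),im.astype(int);print('plate diff',np.abs(a-b)[122:240,98:175].mean())
```

```text
plate diff 1.2165602758823097
```

View pics/c4.png

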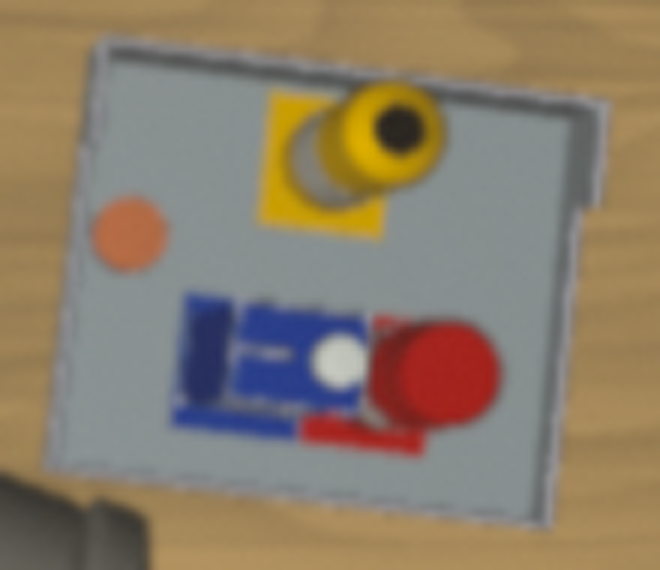

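View pics/c5.png

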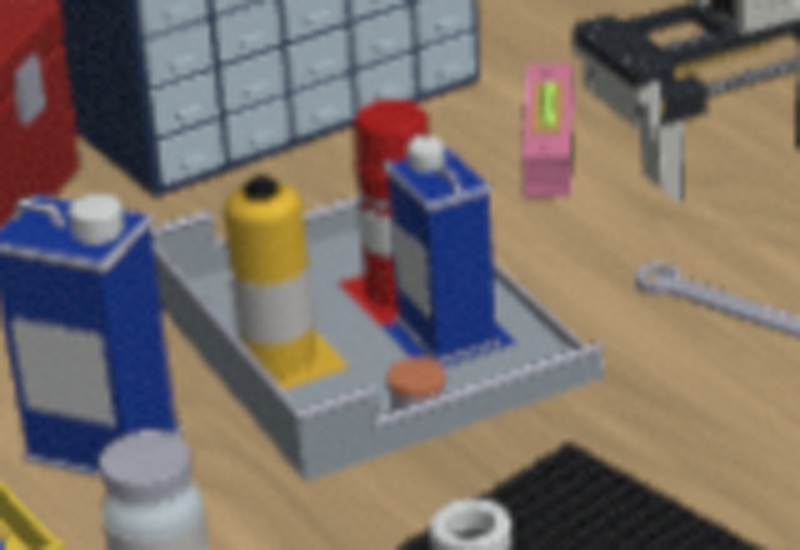

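Run:
```python
from h import *
np.set_printoptions(precision=1,suppress=True)
T=lambda p:np.array([[285+(u+.5)/6-.5,145+(v+.5)/6-.5] for u,v in p])
S=lambda p:np.array([[130+(u+.5)/5-.5,110+(v+.5)/5-.5] for u,v in p])
def tri(a,b):
    c1,d1=ray('top',a);c2,d2=ray('scene',b);d1,d2=d1[0],d2[0]
    s=np.linalg.lstsq(np.c_[d1,-d2],c2-c1,rcond=None)[0];p,q=c1+s[0]*d1,c2+s[1]*d2;return (p+q)/2,np.linalg.norm(p-q)
for n,a,b in(('red',(447,373),(393,122)),('spout',(400,130),(262,185)),('wcap',(340,361),(427,145))):
    print(n,tri(T([a]),S([b])),onz('top',T([a]),143)[0],onz('scene',S([b]),143)[0])
# expected pixel outlines of base circles at commanded mark centres
for n,c in(('yel',(569.3,-322.3)),('red',(457,-343.5))):
    for nm in('top','scene'):
        t=np.linspace(0,2*np.pi,60);q=proj(nm,np.c_[c[0]+26*np.cos(t),c[1]+26*np.sin(t),t*0+3])
        q=(q-[285,145]+.5)*6-.5 if nm=='top' else (q-[130,110]+.5)*5-.5
        print(n,nm,'base circle left/bottom/right',q[:,0].min(),q[:,1].max(),q[:,0].max())
u=np.array([.9936,-.1132]);v=np.array([.1132,.9936])
for n,c in(('yel',(569.3,-322.3)),('red',(457,-343.5)),('blue',(464.5,-276))):
    P=np.array([np.r_[c+35*a*u+33*b*v,3] for a,b in((1,1),(-1,1),(-1,-1),(1,-1))]);print(n,'mark in c4, c5',(((proj('top',P)-[285,145]+.5)*6-.5)).round().tolist(),(((proj('scene',P)-[130,110]+.5)*5-.5)).round().tolist())
```

```text
red (array([ 456.1, -341.1,  138.6]), np.float64(3.2541389345190432)) [ 457.2 -340.8  143. ] [ 459.4 -332.6  143. ]
spout (array([ 568.6, -321. ,  139.6]), np.float64(1.239307427920702)) [ 568.6 -320.4  143. ] [ 571. -315.  143.]
wcap (array([ 461.7, -290.1,  144.8]), np.float64(1.842319664317342)) [ 462.5 -291.1  143. ] [ 459.4 -292.   143. ]
yel top base circle left/bottom/right 277.5998853118815 214.74406675132406 375.75755673937886
yel scene base circle left/bottom/right 238.72425238215482 382.9127781883515 315.9892528992294
red top base circle left/bottom/right 319.93465910808413 431.09848774685986 418.3862670943007
red scene base circle left/bottom/right 362.13619919386133 312.01815813695896 436.493776734291
yel mark in c4, c5 [[271.0, 91.0], [258.0, 224.0], [382.0, 239.0], [395.0, 107.0]] [[250.0, 401.0], [346.0, 369.0], [304.0, 323.0], [210.0, 353.0]]
red mark in c4, c5 [[314.0, 306.0], [300.0, 441.0], [424.0, 455.0], [438.0, 322.0]] [[376.0, 328.0], [466.0, 299.0], [422.0, 257.0], [334.0, 285.0]]
blue mark in c4, c5 [[185.0, 291.0], [170.0, 426.0], [296.0, 441.0], [310.0, 306.0]] [[421.0, 376.0], [513.0, 345.0], [467.0, 300.0], [377.0, 330.0]]
```

Run:
```python
from h import *
im=cv2.imread('pics/c4.png');hsv=cv2.cvtColor(im,cv2.COLOR_BGR2HSV)
# bottle base on yellow mark: saturation profile; midpoint crossings
for v in (155,165,175,185): print(v,hsv[v,255:320:4,1].tolist())
print('col',[ (u,hsv[195:250:4,u,1].tolist()) for u in(320,335)])
print('red base/ mark, col 400', hsv[400:460:4,385,1].tolist())
def circ(a,b,c): # circle through 3 world pts
    A=2*np.array([b-a,c-a]);return np.linalg.solve(A,[b@b-a@a,c@c-a@a])
# contour of mark yellow minus bottle: points on base edge facing camera
m=((hsv[...,0]>15)&(hsv[...,0]<32)&(hsv[...,1]>150)).astype(np.uint8)
c=[];
for v in range(150,200,3):
    row=hsv[v,270:330,1].astype(int);i=np.where((row[:-1]>=140)&(row[1:]<140))[0]
    if len(i): c.append((270+i[0],v))
for u in range(300,345,3):
    col=hsv[185:232,u,1].astype(int);i=np.where((col[:-1]<140)&(col[1:]>=140))[0]
    if len(i): c.append((u,185+i[-1]))
w=onz('top',[[285+(u+.5)/6-.5,145+(v+.5)/6-.5] for u,v in c],3)[:,:2]
from scipy.optimize import least_squares
r=least_squares(lambda p:np.hypot(*(w-p).T)-26,[569,-322],loss='soft_l1');print(c,r.x,np.abs(r.fun).mean())
```

```text
155 [12, 36, 99, 158, 201, 232, 237, 224, 184, 127, 76, 38, 26, 26, 44, 85, 133]
165 [14, 50, 116, 171, 211, 238, 238, 226, 189, 139, 87, 43, 26, 22, 28, 50, 89]
175 [23, 73, 140, 193, 227, 245, 244, 236, 211, 172, 125, 73, 41, 26, 20, 27, 41]
185 [26, 81, 148, 200, 233, 251, 248, 241, 229, 211, 184, 141, 98, 64, 36, 26, 20]
col [(320, [48, 74, 128, 179, 215, 243, 242, 212, 160, 98, 43, 7, 14, 12]), (335, [35, 34, 69, 130, 183, 227, 239, 228, 191, 138, 82, 26, 12, 16])]
red base/ mark, col 400 [197, 191, 169, 137, 106, 79, 85, 118, 160, 192, 202, 190, 143, 86, 34]
[(np.int64(290), 150), (np.int64(290), 153), (np.int64(290), 156), (np.int64(290), 159), (np.int64(290), 162), (np.int64(290), 165), (np.int64(291), 168), (np.int64(292), 171), (np.int64(293), 174), (np.int64(294), 177), (np.int64(295), 180), (np.int64(297), 183), (np.int64(299), 186), (np.int64(302), 189), (np.int64(304), 192), (np.int64(307), 195), (np.int64(310), 198), (300, np.int64(186)), (303, np.int64(189)), (306, np.int64(193)), (309, np.int64(196)), (312, np.int64(198)), (315, np.int64(200)), (318, np.int64(202)), (321, np.int64(204)), (324, np.int64(206)), (327, np.int64(206)), (330, np.int64(206)), (333, np.int64(207)), (336, np.int64(207)), (339, np.int64(207)), (342, np.int64(207))] [ 573.27746635 -328.80168718] 0.18053449205445626
```

The top view shows the yellow base on its mark at (333,165), the red one on its mark at (372,380) and the tin squared on its blue mark. The scene view shows all three upright. The rays put each within about 2–3 mm of its mark's centre, and the plate picture hasn't changed. I'm handing it in.

```bash
python3 -c "
from plant import *
print(close_job())"
```

```text
the job is handed in; nothing more can be done
None
```

The job is handed in, with no verdict shown: the level is on the granite plate within about 2 mm of its middle and in line with the long side, the three containers are upright within about 3 mm of their mark centres, and the gauge hasn't moved in the pictures.

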